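# Put the relay away and slide the case's hatch home

### The job

Stand the grey relay upright on the floor of the open bay of the blue storage case and let go of it. Then push the clear sliding hatch along its track by its orange pull until it meets the black rubber-faced bar at the far end, and press it firmly home there with about 10 to 18 N for half a second (never more than 25 N, no slamming). Leave it shut against the bar, and leave the green terminal strip and the two capacitors where they stand.

Things in the scene. Friction and masses are not known exactly. Their poses are not given: they have to be found in the camera images.
- relay: plug-in relay, light grey block with a black base, 28 x 21 x 38 mm (its own x, y, z), 45 g, standing upright on the bench right of the vise. Origin at the centre of its underside, z up. Its 21 mm width (along its y) is easily gripped from above, at about mid-height
- case: blue storage case fixed to the bench, 270 x 140 x 58 mm (x, y, z), origin at the centre of its underside, z up; its long axis x points about away from the robot, the hatch's closing direction. Half x < -4 mm has a fixed roof; the other half is the bay: inside, x from -4 to 129 mm, y from -64 to 64 mm, floor at z = 5 mm. Tracks on both long sides leave 116 mm between them, tops at z = 58 mm
- bay_floor (a point): point on the floor in the middle of the bay, 42 mm along x from the case's origin, 5 mm up: the best place for the relay. At the start the hatch is open and the mouth is free from about x = 5 to 79 mm in the case's frame
- hatch: clear sliding plate, 120 mm (x) by 128 by 4 mm, in the two tracks. Origin at the middle of its leading edge, 50.5 mm above the bench; axes as the case's, it closes towards +x, by 74 to 114 mm. Track friction of 3.5 N holds it and a light spring of 2 N draws it towards closed, so it stays where it is left and does not spring back; pushing it takes about 2 to 4 N
- pull (a point): centre of the orange pull, an upstanding bar on the hatch, 12 mm thick (x) and 60 mm wide (y), from 54 to 80 mm above the bench (this point: 66.5 mm), 60 mm behind the leading edge; a flat foot sticks out 7 mm before and behind it, up to 56 mm above the bench. Push on its rear face (6 mm behind this point, on the robot's side) with closed fingers, or pinch it from above
- jamb: aluminium end post across the far end of the case; origin at its middle, 127 mm along x from the case's origin, 51.5 mm up. It carries, on two screws, a black rubber-faced bar against which the hatch closes. The bar's face is set 22 to 48 mm before this origin; the setting differs every time and is not reported, so it must be found by the force on the hatch. It gives well under 1 mm
- terminal: green terminal strip, 20 x 46 x 18 mm, origin under its centre; bystander
- capacitor: blue capacitor can, 35 mm across, 52 mm high, origin under its centre; bystander
- black_capacitor: black capacitor can, 25 mm across, 40 mm high, origin under its centre; bystander

How it is judged:
By the outcome, as a careful person would: the job done as asked, in the order asked, and still so for the second after the job is handed in, with the robot touching nothing.
It also fails if it takes over 72 s, if anything falls off the work surface, if the arm or the gripper's body presses on something with over 40 N, if the wrist force passes 120 N, or if a joint passes its speed limit or range.

### The arm

A 7-joint arm with a two-finger parallel gripper is mounted at the origin on a cart in front of the work surface, level with it; the furniture and walls round the work are solid. World frame = base frame: x ahead of the robot, y to its left, z up, the work surface at z = 0. Lengths are in m, angles in rad, forces in N, time in s.
With the tool pointing down it reaches from about 0.35 to 0.9 m from the base axis. Payload 8.1 kg.
Tool frame: the origin (TCP) lies at the centre of the arm's flange, where the gripper is bolted on; the fingertips stand 178 mm ahead of it and the grasp point (between the pads) lies 159 mm ahead of it; z points along the fingers, y is the line along which they close (so a half turn about z gives the same grasp; the last joint's range is limited). The gripper opens to 92 mm and grips with 3 to 60 N. Pads are 19 mm wide; open, the fingers measure 130 mm over their backs; the gripper's body (75 mm by 190 mm) begins 47 mm behind the grasp point.
Start: joints at [1.002, 0.434, 0.025, 1.573, -0.012, 1.134, -0.075], TCP at [0.281, -0.558, 0.405] pointing down, gripper open.
Joint ranges: [-2.62, 2.62], [-0.44, 2.09], [-1.27, 1.32], [0.08, 2.57], [-1.32, 4.46], [0.12, 2], [-2.74, 2.74]. Speed limits (rad/s): [2.22, 2.22, 3.01, 3.01, 3.14, 3.14, 3.14].

### API

Orientations are given as a rotation vector (axis times angle).
In Python, from cell import arm gives the robot as it stands. The module is installed in compiled form; this text tells all that it offers.
- The arm moves only by the shell command python3 -m inch 'ROWS' [FORCE]. ROWS is text: rows parted by semicolons, each of 5 numbers parted by spaces: the shift along the tool's x, y, z in m, then the turn about the tool's z in rad, then the finger opening in m, from 0 to 0.0918. In form: x y z roll fingers; .... A call has 1 to 5 rows; each row is the pose to reach, as a shift and turn from the pose commanded when the call began, along the tool's axes at that moment; what a row does not reach only later rows make up. A row lasts 1/10 s, in which the tool goes at most 50 mm and 8.59 degrees, less where a joint would pass 70% of its speed; a pose out of reach is approached as far as the arm can. A call with a gripper value outside its range is refused whole. The fingers move at their own pace and stop on an object; FORCE is the grip in N (left out, the last holds). Time passes only in rows, so rows that repeat a pose let the fingers close. It gives the time, the measured TCP pose, the force, the opening and the grip force at its end, in the units of the state.
- arm.observe(): the state, without advancing time (a new reading comes with each control period).
- arm.get_image(name): name is "scene" or "top" or "wrist"; returns the picture (384x512x3 uint8, red, green, blue); there is no depth.
- arm.get_calibration(name): a dict with "intrinsics" (3x3 intrinsics, pixels), "pose" (4x4, takes a point from camera to world coordinates). Camera axes: x right, y up, looking along -z (the intrinsics and any distortion apply to the point x, -y, -z); pixel columns grow to the right and rows downward; lengths in m; the calibration is good to about 2 mm. A picture is of the moment at which its call begins: read the wrist's pose just before it. get_calibration takes no time and is no camera call; for the wrist camera it gives the pose at the moment of the call.
- arm.sign_off(): hands the job in; it is judged then, once.
Trained networks look in the newest picture that a camera, given by its name, has taken for a name from the list of things; names that differ only in an ending like _2 or _b are one class to them, and where a whole thing is asked for, a point or a joint stands for the part that bears it (a point fixed in the world has none). Each returns a list of dicts, best first, with "conf" (0 to 1); they miss things now and then, are a little off and sometimes report something else, mostly with a low value. They report only what shows in the picture. A call takes as long as a camera call.
- arm.look_for(camera, query): "point" ([row, column] in pixels, amid what is visible of it).
- arm.silhouettes(camera, query): "region" (384x512 bool, what is visible of it) and "point" ([row, column] in pixels, amid what is visible of it).
- arm.place_of(camera, query): "point" ([row, column] in pixels: a listed point, or the origin of a listed thing).
The state is a dict: "clock": time; "joints": joint angles; "dq": joint speeds; "joint_efforts": joint torques, N m; "position": TCP position; "ee_rot": TCP orientation; "force": force on the tool from outside, world axes, zero at the start; "ft_torque": the same for the moment, N m; "width": opening from 0.0 (shut) to 1.0 (fully open); "gripper_force": force on a finger pad.
Only numpy, scipy, OpenCV 4.12 (cv2) and the standard library are available. Lean on these libraries where they do the work, as an engineer would, in place of code of your own. Each camera call takes 0.05 s, during which the arm holds its last target. There are 200 camera calls.

## Working session

There is one attempt and no reset: what is moved stays moved. The work goes in short steps, Python scripts to look and compute and a shell command to move; the robot and the scene stay as the last step left them, time stands still between calls to the robot, and variables do not carry over. Pictures are saved under pics/ and viewed, at most 10 in all, crops included, and the job is handed in when it is done.

```bash
mkdir -p pics; cat > h.py <<'E'
import numpy as np, cv2
from cell import arm
from scipy.spatial.transform import Rotation as R
def ray(cam,px,z,cal=None):
    c=cal or arm.get_calibration(cam); K=np.array(c["intrinsics"]);T=np.array(c["pose"])
    u=np.linalg.inv(K)@[px[1],px[0],1]; d=T[:3,:3]@[u[0],-u[1],-u[2]]; o=T[:3,3]
    return o+d*(z-o[2])/d[2]
def st():
    s=arm.observe(); return s
E
python3 - <<'E'
from h import *
s=st();print({k:np.round(v,3) for k,v in s.items()});print(R.from_rotvec(s["ee_rot"]).as_matrix().round(3))
for cam in ["scene","top"]:
    im=arm.get_image(cam);cv2.imwrite(f"pics/{cam}0.png",im[:,:,::-1])
    c=arm.get_calibration(cam);print(cam,c.keys(),np.round(c["intrinsics"],1).tolist(),np.round(c["pose"],3).tolist())
    for q,z in [("relay",0),("case",0),("bay_floor",.005),("hatch",.0505),("pull",.0665),("jamb",.0515),("terminal",0),("capacitor",0),("black_capacitor",0)]:
        for r in arm.place_of(cam,q)[:2]: print(q,np.round(r["point"],1),round(r["conf"],2),ray(cam,r["point"],z).round(4))
E
```

```text
{'clock': np.float64(0.0), 'joints': array([ 1.002,  0.435,  0.025,  1.574, -0.012,  1.134, -0.075]), 'dq': array([-0.001, -0.001, -0.001,  0.   , -0.001, -0.001, -0.   ]), 'joint_efforts': array([ 2.0000e-03, -6.6785e+01,  9.8600e-01, -3.1446e+01, -6.0000e-02,
        4.3000e-02,  0.0000e+00]), 'position': array([ 0.281, -0.558,  0.404]), 'ee_rot': array([-3.055e+00, -7.250e-01,  1.000e-03]), 'force': array([ 0.026, -0.216,  0.065]), 'ft_torque': array([-0.027,  0.013,  0.047]), 'gripper_force': np.float64(0.0), 'width': np.float64(0.999)}
[[ 0.893  0.449 -0.001]
 [ 0.449 -0.893  0.001]
 [-0.    -0.002 -1.   ]]
scene dict_keys(['intrinsics', 'pose']) [[428.6, 0.0, 247.5], [0.0, 428.6, 184.8], [0.0, 0.0, 1.0]] [[0.642, 0.322, -0.696, -0.125], [-0.767, 0.24, -0.596, -0.849], [-0.025, 0.916, 0.401, 0.468], [0.0, 0.0, 0.0, 1.0]]
relay [225.  276.9] 0.47 [ 0.5545 -0.351   0.    ]
case [190.4 153.9] 0.73 [ 0.5083  0.0229 -0.    ]
bay_floor [179.6 161.8] 0.98 [0.5623 0.0546 0.005 ]
pull [175.7 128.7] 0.75 [0.4374 0.0217 0.0665]
jamb [159.4 187.1] 0.82 [0.6327 0.0213 0.0515]
terminal [256.5 357. ] 0.58 [ 0.5475 -0.5492  0.    ]
capacitor [278.1 322.9] 0.94 [ 0.4464 -0.5333  0.    ]
top dict_keys(['intrinsics', 'pose']) [[444.8, 0.0, 264.2], [0.0, 444.8, 196.2], [0.0, 0.0, 1.0]] [[0.026, 0.973, -0.231, 0.284], [-1.0, 0.025, -0.004, -0.248], [0.002, 0.231, 0.973, 1.268], [0.0, 0.0, 0.0, 1.0]]
relay [206.1 299.8] 0.56 [ 0.5587 -0.3479  0.    ]
case [217.7 175.2] 0.88 [0.5149 0.0127 0.    ]
bay_floor [202.2 170.2] 0.93 [0.5594 0.0295 0.005 ]
hatch [210.9 166.4] 0.81 [0.5243 0.0283 0.0505]
pull [231.5 158. ] 0.58 [0.4634 0.0431 0.0665]
jamb [169.7 169.8] 0.64 [0.644  0.0275 0.0515]
terminal [173.9 320.6] 0.69 [ 0.658  -0.4089  0.    ]
terminal [208.9 302.4] 0.62 [ 0.5505 -0.3555  0.    ]
capacitor [207.3 371.8] 0.33 [ 0.5606 -0.5578  0.    ]
black_capacitor [172.8 320. ] 0.44 [ 0.6614 -0.4071  0.    ]
```

View pics/scene0.png

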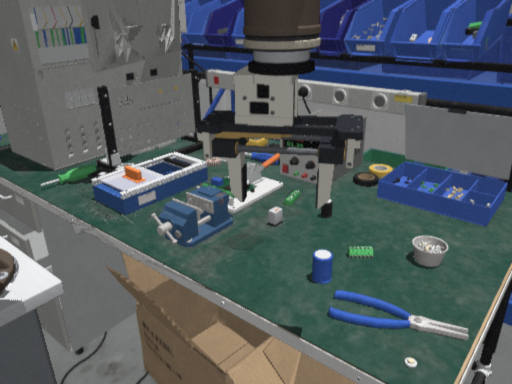

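View pics/top0.png

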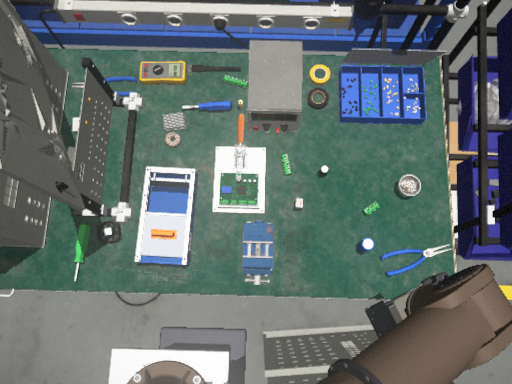

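The scene view shows the relay at (216,275), right of the vise, with the case at (180,150) and the hatch open towards the robot. The top view has the relay at (203,299), the case spanning about (168–265, 137–195) and a black bar to its left at col 128. I'll zoom in on that bar and the case.

```bash
python3 - <<'E'
from h import *
a=cv2.imread("pics/top0.png")[80:290,60:320];b=cv2.imread("pics/scene0.png")[70:245,60:340]
a=cv2.resize(a,(720,582),interpolation=3);cv2.imwrite("pics/topc.png",a)
b=cv2.resize(b,(800,500),interpolation=3);cv2.imwrite("pics/scenec.png",b)
E
```

```text
(no output)
```

View pics/topc.png

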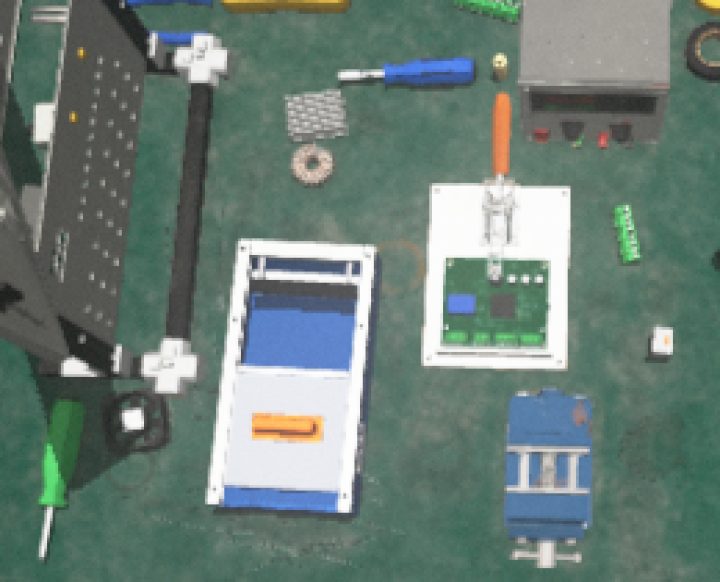

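View pics/scenec.png

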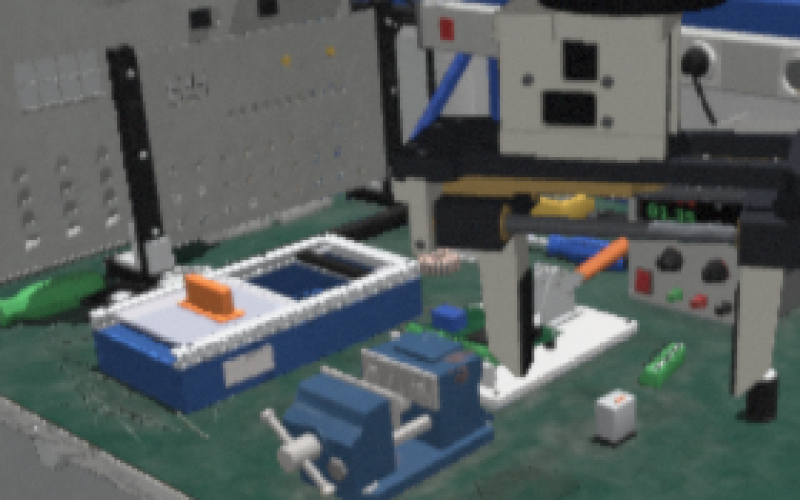

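The case's top corners in this crop are (240,240), (246,380), (503,207) and (512,352). The hatch's leading edge is at row 370, and the pull at (427,287). The low black guard bar runs along col 170–200, with a tall post near (365,110–170). The relay's top is at (335,660).

```bash
python3 - <<'E'
from h import *
f=lambda r,c,z:ray("top",(r/2.771+80,c/2.769+60),z).round(4)
for n,r,c,z in [("TL",240,240,.058),("TR",246,380,.058),("BL",503,207,.058),("BR",512,352,.058),("lead L",369,238,.0525),("lead R",372,355,.0525),("pullT",423,288,.08),("bracket",365,170,.03),("bracket far",60,203,.03),("postbase",365,110,.03),("rubber",285,302,.055),("relaytop",340,661,.02),("board handle",100,500,.06),("viseR",470,592,.05),("vise top",392,550,.05)]: print(n,f(r,c,z))
import itertools
g=lambda r,c,z:ray("scene",(r*175/500+70,c*.35+60),z).round(4)
print("relay scene base",g(430,615,0.0),g(425,615,0.0)); print("post base",g(275,140,0))
for q in ["relay","pull","case"]:
  for cam in ["top","scene"]:
    arm.get_image(cam) if q=="relay" else 0
    for r in arm.silhouettes(cam,q)[:2]:
        m=np.argwhere(r["region"]);print(q,cam,round(r["conf"],2),m.min(0),m.max(0),m.mean(0).round(1),ray(cam,m.mean(0),.02 if q=="relay" else .07).round(4))
E
```

```text
TL [0.6495 0.0924 0.058 ]
TR [ 0.6468 -0.0515  0.058 ]
BL [0.3814 0.1013 0.058 ]
BR [ 0.3763 -0.0406  0.058 ]
lead L [0.516  0.0842 0.0525]
lead R [ 0.516  -0.0335  0.0525]
pullT [0.4587 0.0234 0.08  ]
bracket [0.5227 0.1603 0.03  ]
bracket far [0.8608 0.1582 0.03  ]
postbase [0.5211 0.2217 0.03  ]
rubber [0.6043 0.0259 0.055 ]
relaytop [ 0.5643 -0.3431  0.02  ]
board handle [ 0.8097 -0.1685  0.06  ]
viseR [ 0.4242 -0.2736  0.05  ]
vise top [ 0.5012 -0.2299  0.05  ]
relay scene base [ 0.5691 -0.3355  0.    ] [ 0.5759 -0.3305  0.    ]
post base [0.5406 0.2811 0.    ]
relay scene 0.64 [206 268] [225 282] [215.7 274.7] [ 0.5568 -0.3431  0.02  ]
pull top 0.74 [213 141] [256 185] [234.4 163.3] [0.4553 0.0273 0.07  ]
pull top 0.48 [202 364] [215 378] [208.4 370.9] [ 0.5421 -0.538   0.07  ]
pull scene 0.68 [166 100] [190 162] [177.5 130. ] [0.4275 0.0017 0.07  ]
case top 0.86 [167 136] [265 197] [216.3 167. ] [0.5053 0.0211 0.07  ]
case scene 0.95 [151  91] [213 207] [181.2 148.5] [ 0.4401 -0.0542  0.07  ]
```

```bash
python3 -m inch '0.035 -0.007 0.004 0.05 0.06; 0.075 -0.015 0.008 0.1 0.06; 0.12 -0.023 0.012 0.18 0.06; 0.165 -0.032 0.016 0.26 0.06; 0.21 -0.040 0.02 0.34 0.06'
python3 - <<'E'
from h import *
s=st();M=R.from_rotvec(s["ee_rot"]).as_matrix();print(M.round(3))
c=arm.get_calibration("wrist");T=np.array(c["pose"]);print((M.T@(T[:3,3]-s["position"])).round(3),(M.T@T[:3,:3]).round(2).tolist(),np.round(c["intrinsics"],0).tolist())
print((M.T@(np.array([.560,-.343,.3])-s["position"])).round(4), "yaw",np.arctan2(M[1,0],M[0,0]))
E
```

```text
clock: 1.9
position: [0.4516, -0.4271, 0.3848]
ee_rot: [3.136, 0.192, 0.001]
force: [0.7, 0.4, -0.3]
width: 0.662
gripper_force: 0.0
[[ 0.993  0.122  0.   ]
 [ 0.122 -0.993 -0.   ]
 [ 0.     0.    -1.   ]]
[0.071 0.001 0.02 ] [[0.0, 0.96, 0.27], [1.0, -0.0, -0.0], [-0.0, 0.27, -0.96]] [[297.0, 0.0, 254.0], [0.0, 297.0, 187.0], [0.0, 0.0, 1.0]]
[ 0.1178 -0.0703  0.0848] yaw 0.12208982451263675
```

```bash
python3 -m inch '0.03 -0.018 0.02 0.04 0.06; 0.07 -0.042 0.045 0.09 0.06; 0.1 -0.06 0.07 0.12 0.06; 0.118 -0.070 0.085 0.122 0.06; 0.118 -0.070 0.085 0.122 0.06'
cat >> h.py <<'E'
def wrist(q,zs,name=None):
    s=st();M=R.from_rotvec(s["ee_rot"]).as_matrix();c=arm.get_calibration("wrist");im=arm.get_image("wrist")
    if name: cv2.imwrite(name,im[:,:,::-1])
    print("pos",np.round(s["position"],4),"yaw",round(float(np.arctan2(M[1,0],M[0,0])),4))
    for qq,z in zip(q,zs):
        for r in arm.place_of("wrist",qq)[:2]:
            p=ray("wrist",r["point"],z,c);print(qq,np.round(r["point"],1),round(r["conf"],2),p.round(4),"tool",(M.T@(p-s["position"])).round(4))
    return s,M,c,im
E
python3 - <<'E'
from h import *
s,M,c,im=wrist(["relay"],[0],"pics/w1.png")
for r in arm.silhouettes("wrist","relay")[:1]:
    m=r["region"].astype(np.uint8);cs=max(cv2.findContours(m,0,2)[0],key=cv2.contourArea);print(r["conf"],cv2.minAreaRect(cs))
    h=cv2.convexHull(cs)[:,0];print(h.tolist()); print(c["pose"][:3,3] if hasattr(c["pose"],"shape") else c["pose"])
E
```

```text
clock: 2.4
position: [0.5611, -0.3399, 0.2968]
ee_rot: [-3.138, -0.015, 0.004]
force: [-0.9, -0.3, 0.3]
width: 0.654
gripper_force: 0.0
pos [ 0.5611 -0.3399  0.2968] yaw 0.0098
relay [182.2 256.2] 0.6 [ 0.5606 -0.3419  0.    ] tool [1.000e-04 3.100e-03 2.968e-01]
0.91 ((259.4708557128906, 188.9669189453125), (24.764179229736328, 39.92210388183594), 3.5763344764709473)
[[260, 169], [266, 170], [269, 171], [270, 172], [272, 180], [272, 187], [271, 198], [270, 206], [269, 208], [268, 209], [260, 209], [249, 208], [247, 206], [247, 190], [248, 174], [249, 170], [250, 169]]
[ 0.63234472 -0.33976256  0.27671194]
```

View pics/w1.png

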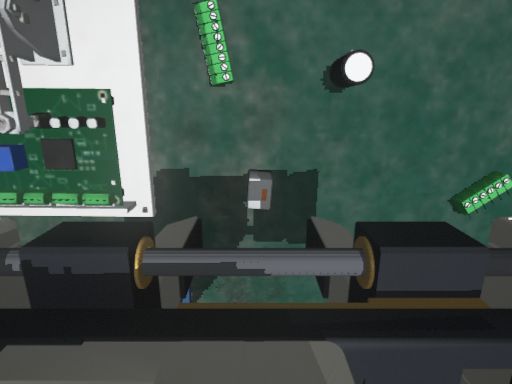

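The relay sits at (190,260), nearly square to the tool. I'll zoom in for its yaw and edges.

```bash
python3 - <<'E'
import cv2
a=cv2.imread("pics/w1.png")[155:225,215:305];cv2.imwrite("pics/w1c.png",cv2.resize(a,None,fx=8,fy=8,interpolation=cv2.INTER_CUBIC))
E
```

```text
(no output)
```

View pics/w1c.png

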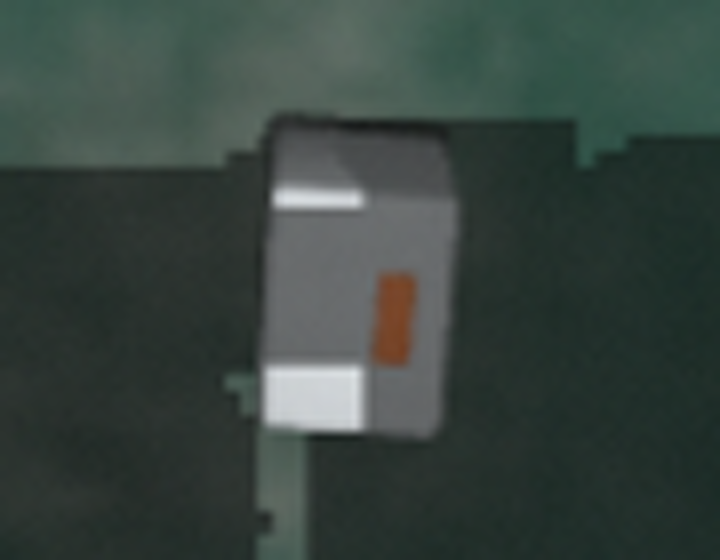

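The top face's corners in this 8x crop are (190,272), (195,458), (437,440) and (430,262).

```bash
python3 - <<'E'
from h import *
s=st();M=R.from_rotvec(s["ee_rot"]).as_matrix()
P=np.array([ray("wrist",(155+r/8,215+c/8),.038) for r,c in [(190,272),(195,458),(437,440),(430,262)]])
T=(P-s["position"])@M;print(T.round(4),T.mean(0).round(4),P.mean(0))
print(np.arctan2(*(T[0]-T[3])[[1,0]]),np.arctan2(*(T[1]-T[2])[[1,0]]),np.arctan2(*(T[1]-T[0])[[0,1]]))
E
```

```text
[[ 0.012  -0.0032  0.2621]
 [ 0.0115  0.0163  0.2622]
 [-0.0155  0.0148  0.2622]
 [-0.0147 -0.0044  0.2621]] [-0.0017  0.0059  0.2622] [ 0.5564129  -0.35129115  0.038     ]
0.04412011523606205 0.055026257252512395 -0.02741851318828008
```

```bash
python3 - <<'E'
from h import *
s,M,c,im=wrist(["relay"],[0],"pics/w2.png")
r=arm.silhouettes("wrist","relay")[0];m=np.argwhere(r["region"]);print(m.min(0),m.max(0),m.mean(0))
print((M.T@(np.array([.5595,-.3458,.022])-s["position"])).round(4)); print(s["ee_rot"])
E
```

```text
pos [ 0.5581 -0.3451  0.3001] yaw 0.0029
relay [179.5 251.6] 0.91 [ 0.56   -0.3441  0.    ] tool [ 0.0019 -0.0013  0.3001]
[166 239] [205 263] [185.671156   251.30415264]
[0.0014 0.0004 0.2781]
[ 3.14055488e+00  4.48694840e-03 -3.10013153e-04]
```

```bash
python3 -m inch '0.002 0 0.03 0.04 0.06; 0.002 0 0.065 0.04 0.06; 0.002 0 0.095 0.04 0.06; 0.002 0 0.112 0.04 0.06; 0.002 0 0.117 0.04 0.06' 12 && python3 -m inch '0 0 0 0 0.06; 0 0 0 0 0.06; 0 0 0 0 0.015; 0 0 0 0 0.015; 0 0 0 0 0.015' 12 && python3 -m inch '0 0 0 0 0.015; 0 0 0 0 0.015; 0 0 0 0 0.015; 0 0 0 0 0.015' 12
```

```text
clock: 3.2
position: [0.5594, -0.3447, 0.1812]
ee_rot: [-3.14, 0.059, 0.004]
force: [-0.2, 0.0, 0.5]
width: 0.652
gripper_force: 0.0
clock: 3.7
position: [0.5608, -0.3442, 0.1835]
ee_rot: [3.141, -0.057, 0.002]
force: [-0.2, 0.2, -1.8]
width: 0.442
gripper_force: 0.0
clock: 4.1
position: [0.5607, -0.3441, 0.1828]
ee_rot: [3.141, -0.057, -0.0]
force: [-1.0, -0.0, 1.6]
width: 0.232
gripper_force: 12.0
```

```bash
python3 -m inch '0 0 -0.02 0 0.015; 0 0 -0.05 0 0.015; 0 -0.005 -0.09 0 0.015; -0.001 -0.025 -0.12 0 0.015; -0.002 -0.06 -0.14 0 0.015' && python3 -m inch '-0.002 -0.045 0 0 0.015; -0.005 -0.09 0 0 0.015; -0.007 -0.135 0 0 0.015; -0.009 -0.18 0 0 0.015; -0.011 -0.225 0 0 0.015' && python3 -m inch '-0.002 -0.035 0 0 0.015; -0.004 -0.06 0 0 0.015; -0.005 -0.075 0 0 0.015; -0.005 -0.083 0 0 0.015; -0.005 -0.083 0 0 0.015' && python3 -m inch '0 0 0 0 0.015; 0 0 0 0 0.015; 0 0 0 0 0.015'
python3 - <<'E'
from h import *
s,M,c,im=wrist(["bay_floor","hatch","pull","jamb","case"],[.005,.0505,.0665,.0515,0],"pics/w3.png");print(s["width"],s["gripper_force"])
np.save("w3.npy",np.array(c["pose"]))
E
```

```text
clock: 4.6
position: [0.5605, -0.2864, 0.3252]
ee_rot: [3.138, -0.064, 0.004]
force: [0.3, 0.1, -0.5]
width: 0.231
gripper_force: 12.0
clock: 5.1
position: [0.5576, -0.0571, 0.3228]
ee_rot: [3.141, -0.057, 0.0]
force: [1.0, 1.5, 0.0]
width: 0.228
gripper_force: 12.0
clock: 5.6
position: [0.5562, 0.0245, 0.3227]
ee_rot: [3.141, -0.056, 0.0]
force: [-0.1, -0.8, -0.8]
width: 0.23
gripper_force: 12.0
clock: 5.9
position: [0.5561, 0.023, 0.3227]
ee_rot: [3.141, -0.06, -0.0]
force: [-0.5, -0.1, -0.5]
width: 0.225
gripper_force: 12.0
pos [0.5561 0.023  0.3227] yaw -0.0382
bay_floor [180.3 248.1] 0.69 [0.5531 0.028  0.005 ] tool [-0.0032 -0.005   0.3177]
hatch [232.3 254.5] 0.29 [0.5149 0.023  0.0505] tool [-0.0411  0.0015  0.2722]
pull [300.1 247.5] 0.74 [0.4546 0.0317 0.0665] tool [-0.1017 -0.0049  0.2562]
pull [215.3 249.1] 0.15 [0.5378 0.0268 0.0665] tool [-0.0184 -0.0032  0.2562]
jamb [ 88.6 247.5] 0.92 [0.6406 0.024  0.0515] tool [ 0.0845 -0.0043  0.2712]
jamb [297.8 248.5] 0.63 [0.4462 0.0314 0.0515] tool [-0.1101 -0.0043  0.2712]
case [214.  246.9] 0.62 [0.5142 0.0311 0.    ] tool [-0.0422 -0.0066  0.3227]
0.22503683488771725 11.98249563574791
```

View pics/w3.png

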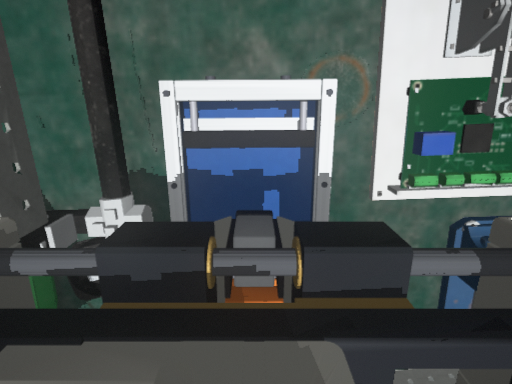

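The wrist view shows the bay between rails at cols 182 and 317, centred about 4 px left of the image centre, with the rubber bar at row 140. The relay is held upright and the left-hand bracket is clear of the gripper. I'll descend with a 3 mm correction to the left.

```bash
python3 -m inch '0 -0.002 0.03 0 0.015; 0 -0.003 0.065 0 0.015; 0 -0.003 0.095 0 0.015; 0 -0.003 0.115 0 0.015; 0 -0.003 0.125 0 0.015' && python3 -m inch '0 0 0.002 0 0.015; 0 0 0.004 0 0.015; 0 0 0.006 0 0.015; 0 0 0.007 0 0.015; 0 0 0.007 0 0.015'
```

```text
clock: 6.7
position: [0.5555, 0.0272, 0.1959]
ee_rot: [3.141, -0.057, -0.004]
force: [-0.6, -0.4, -0.1]
width: 0.225
gripper_force: 12.0
clock: 7.2
position: [0.5563, 0.0273, 0.1912]
ee_rot: [-3.141, 0.057, -0.001]
force: [-0.9, -0.0, -0.5]
width: 0.229
gripper_force: 12.0
```

```bash
python3 -m inch '0 0 0.001 0 0.015; 0 0 0.001 0 0.015; 0 0 0.002 0 0.015; 0 0 0.002 0 0.015' && python3 -m inch '0 0 0.0005 0 0.015; 0 0 0.001 0 0.015; 0 0 0.001 0 0.015'
```

```text
clock: 7.6
position: [0.5561, 0.0272, 0.1886]
ee_rot: [3.141, -0.057, -0.0]
force: [0.7, 0.3, -0.8]
width: 0.228
gripper_force: 12.0
clock: 7.9
position: [0.5561, 0.0273, 0.1877]
ee_rot: [3.141, -0.057, 0.0]
force: [-1.8, -0.8, -0.1]
width: 0.229
gripper_force: 12.0
```

```bash
python3 -m inch '0 0 0.0005 0 0.015; 0 0 0.0005 0 0.015; 0 0 0.0005 0 0.024; 0 0 0.0005 0 0.028; 0 0 0.0005 0 0.034' && python3 -m inch '0 0 0 0 0.04; 0 0 0 0 0.04; 0 0 0 0 0.04' && python3 -m inch '0 0 -0.01 0 0.04; 0 0 -0.035 0 0.04; 0 0 -0.07 0 0.04; 0 0 -0.105 0 0.04; 0 0 -0.13 0 0.04' && python3 -m inch '0 0 0 0 0; 0 0 0 0 0; 0 0 0 0 0'
python3 - <<'E'
from h import *
s,M,c,im=wrist(["relay","pull","jamb","hatch"],[.005,.0665,.0515,.0505],"pics/w4.png");print(s["width"])
t=arm.get_image("scene");cv2.imwrite("pics/s4.png",t[:,:,::-1])
a=im[70:290,150:350];b=t[[slice(130,230)]][:, :] if 0 else t[130:230,80:240]
a=cv2.resize(a,(400,440));b=cv2.resize(b,(400,250));b=np.pad(b,((0,190),(0,0),(0,0)))
cv2.imwrite("pics/c4.png",np.hstack([a,b])[:,:,::-1])
for r in arm.look_for("scene","relay")[:2]:print(r)
E
```

```text
clock: 8.4
position: [0.5561, 0.0273, 0.1871]
ee_rot: [3.141, -0.057, -0.0]
force: [0.5, -0.8, 0.4]
width: 0.342
gripper_force: 0.0
clock: 8.7
position: [0.5561, 0.0273, 0.1872]
ee_rot: [3.141, -0.057, -0.0]
force: [-0.3, -0.9, -1.3]
width: 0.435
gripper_force: 0.0
clock: 9.2
position: [0.5563, 0.0272, 0.3203]
ee_rot: [-3.141, 0.057, -0.004]
force: [1.1, -0.4, -0.2]
width: 0.436
gripper_force: 0.0
clock: 9.5
position: [0.5556, 0.0272, 0.3166]
ee_rot: [3.141, -0.057, -0.002]
force: [0.3, -0.2, -0.3]
width: 0.221
gripper_force: 0.0
pos [0.5556 0.0272 0.3166] yaw -0.0363
relay [179.8 253.3] 0.61 [0.5541 0.0269 0.005 ] tool [-1.100e-03  3.000e-04  3.116e-01]
pull [301.7 254.2] 0.67 [0.4563 0.0295 0.0665] tool [-0.099   0.0012  0.2502]
jamb [ 90.  253.2] 0.87 [0.6383 0.0239 0.0515] tool [0.0831 0.0003 0.265 ]
hatch [229.  254.5] 0.98 [0.52   0.027  0.0505] tool [-0.0352  0.0015  0.2661]
0.22147148214527773
{'point': [173.5, 167.7], 'conf': 0.6}
{'point': [179.0, 143.9], 'conf': 0.3}
```

View pics/c4.png

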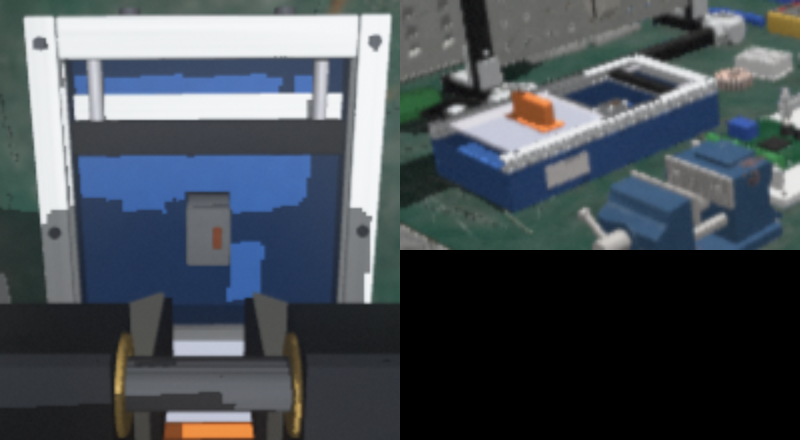

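The left half shows the relay upright in the bay at about (230,208), fingers clear. The pull is still at about (430,208), behind the gripper. Next I'll move the closed fingers behind the pull.

```bash
python3 -m inch '-0.03 0 0 0 0; -0.065 0 0 0 0; -0.1 0 0 0 0; -0.125 0 0 0 0; -0.136 0 0 0 0' && python3 -m inch '0 0 0.01 0 0; 0 0 0.035 0 0; 0 0 0.06 0 0; 0 0 0.075 0 0; 0 0 0.079 0 0' && python3 -m inch '0 0 0 0 0; 0 0 0 0 0; 0 0 0 0 0'
```

```text
clock: 10.35
position: [0.4181, 0.0321, 0.3171]
ee_rot: [3.141, -0.056, -0.002]
force: [-0.3, 0.5, 0.4]
width: 0.006
gripper_force: 0.0
clock: 10.85
position: [0.421, 0.0321, 0.2362]
ee_rot: [3.141, -0.057, -0.003]
force: [0.7, 1.0, -0.2]
width: 0.002
gripper_force: 0.0
clock: 11.15
position: [0.4208, 0.0323, 0.2388]
ee_rot: [-3.141, 0.057, -0.002]
force: [0.3, 0.2, 0.3]
width: 0.008
gripper_force: 0.0
```

```bash
python3 - <<'E'
from h import *
im=arm.get_image("scene");cv2.imwrite("pics/s5.png",cv2.resize(im[110:235,70:250],None,fx=4,fy=4,interpolation=2)[:,:,::-1])
s=st();print(s["position"],s["force"],s["width"])
c={"intrinsics":arm.get_calibration("wrist")["intrinsics"]}
# bar near face from w4 using pose-derived offset: camera offset rigid; pic taken at pos (.5556,.0272,.3166)
n=arm.get_calibration("wrist");T=np.array(n["pose"]);T=T.copy();T[:3,3]+=np.array([.5556,.0272,.3166])-s["position"];c["pose"]=T
for r in (145,147,149):print(r,[ray("wrist",(r,254),z,c).round(4).tolist() for z in (.0485,.0545)])
E
```

```text
[0.42070904 0.03223804 0.23887107] [-0.13420587 -0.33816419  0.03740634] 0.001967292324142996
145 [[0.5955, 0.0249, 0.0485], [0.5963, 0.0249, 0.0545]]
147 [[0.5938, 0.0249, 0.0485], [0.5946, 0.0249, 0.0545]]
149 [[0.5922, 0.025, 0.0485], [0.593, 0.025, 0.0545]]
```

View pics/s5.png

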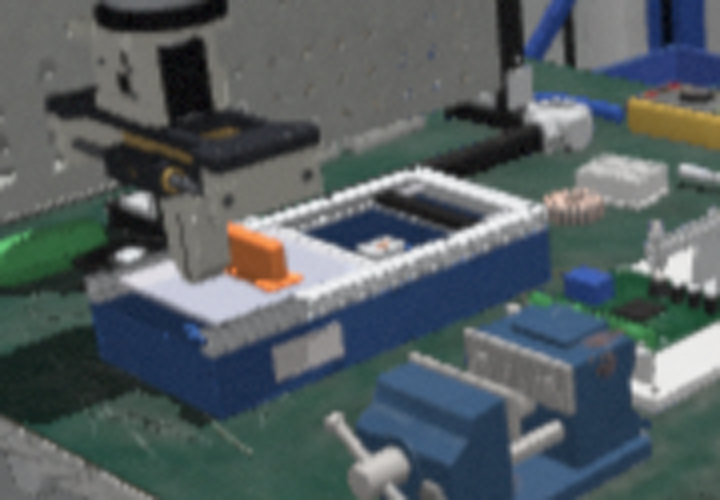

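The fingers at about (245,205) stand behind the orange pull at (255,258) and above the plate. The relay is visible in the bay. Now I'll advance slowly to contact.

```bash
python3 -m inch '0.003 0 0 0 0; 0.006 0 0 0 0; 0.009 0 0 0 0; 0.012 0 0 0 0; 0.015 0 0 0 0' && python3 -m inch '0.002 0 0 0 0; 0.004 0 0 0 0; 0.006 0 0 0 0; 0.008 0 0 0 0; 0.01 0 0 0 0' && python3 -m inch '0.002 0 0 0 0; 0.004 0 0 0 0; 0.006 0 0 0 0; 0.008 0 0 0 0; 0.01 0 0 0 0' && python3 -m inch '0.003 0 0 0 0; 0.006 0 0 0 0; 0.009 0 0 0 0; 0.012 0 0 0 0; 0.015 0 0 0 0'
```

```text
clock: 11.7
position: [0.4356, 0.0316, 0.2382]
ee_rot: [3.141, -0.057, 0.0]
force: [0.4, 0.5, -0.0]
width: 0.004
gripper_force: 0.0
clock: 12.2
position: [0.4451, 0.0313, 0.2381]
ee_rot: [3.141, -0.057, -0.001]
force: [-1.1, 0.9, 0.3]
width: 0.007
gripper_force: 0.6
clock: 12.7
position: [0.4553, 0.031, 0.2382]
ee_rot: [-3.141, 0.057, 0.0]
force: [-1.9, 0.7, -0.3]
width: 0.007
gripper_force: 0.6
clock: 13.2
position: [0.4705, 0.0304, 0.2382]
ee_rot: [-3.141, 0.057, -0.0]
force: [-1.3, 1.2, -0.0]
width: 0.005
gripper_force: 0.7
```

```bash
python3 -m inch '0.003 0 0 0 0; 0.006 0 0 0 0; 0.009 0 0 0 0; 0.012 0 0 0 0; 0.015 0 0 0 0' && python3 -m inch '0.003 0 0 0 0; 0.006 0 0 0 0; 0.009 0 0 0 0; 0.012 0 0 0 0; 0.014 0 0 0 0' && python3 -m inch '0.0015 0 0 0 0; 0.003 0 0 0 0; 0.0045 0 0 0 0; 0.006 0 0 0 0; 0.007 0 0 0 0'
```

```text
clock: 13.7
position: [0.4854, 0.0299, 0.2382]
ee_rot: [-3.141, 0.057, -0.0]
force: [-0.8, 0.6, 0.4]
width: 0.007
gripper_force: 0.7
clock: 14.2
position: [0.4995, 0.0293, 0.2382]
ee_rot: [3.141, -0.057, 0.0]
force: [-2.3, 0.9, 0.6]
width: 0.006
gripper_force: 0.7
clock: 14.7
position: [0.5063, 0.0291, 0.2382]
ee_rot: [3.141, -0.057, 0.0]
force: [-1.1, 1.3, -0.4]
width: 0.004
gripper_force: 0.7
```

```bash
for i in 1; do python3 -m inch '0.001 0 0 0 0; 0.002 0 0 0 0; 0.003 0 0 0 0; 0.004 0 0 0 0' | grep -E 'posi|force:' ; python3 -m inch '0.0008 0 0 0 0; 0.0016 0 0 0 0; 0.0024 0 0 0 0' | grep -E 'posi|force:'; python3 -m inch '0.0005 0 0 0 0; 0.001 0 0 0 0' | grep -E 'posi|force:'; done
```

```text
position: [0.5102, 0.0289, 0.2382]
force: [-2.4, 0.5, 1.2]
gripper_force: 0.7
position: [0.5126, 0.0289, 0.2382]
force: [-2.5, 1.7, 0.5]
gripper_force: 0.7
position: [0.5136, 0.0288, 0.2382]
force: [-1.5, 0.9, 0.5]
gripper_force: 0.7
```

```bash
g(){ grep -E 'posi|^force' | tr '\n' ' '; echo; }
python3 -m inch '0.0005 0 0 0 0; 0.001 0 0 0 0' | g
python3 -m inch '0.0005 0 0 0 0; 0.001 0 0 0 0' | g
python3 -m inch '0.0005 0 0 0 0; 0.001 0 0 0 0' | g
```

```text
position: [0.5146, 0.0288, 0.2382] force: [-1.3, 1.4, 1.2] 
position: [0.5156, 0.0287, 0.2382] force: [-1.0, 1.3, -0.4] 
position: [0.5166, 0.0287, 0.2382] force: [-1.9, 0.7, 0.4]
```

```bash
g(){ awk '/^posi/{printf "%s ",$0} /^force/{print; v=$2; gsub(/[\[,]/,"",v); bad=(v+0<-4.5)} END{exit bad}'; }
python3 -m inch '0.0005 0 0 0 0; 0.001 0 0 0 0' | g &&
python3 -m inch '0.0005 0 0 0 0; 0.001 0 0 0 0' | g &&
python3 -m inch '0.0005 0 0 0 0; 0.001 0 0 0 0' | g &&
python3 -m inch '0.0005 0 0 0 0; 0.001 0 0 0 0' | g &&
python3 -m inch '0.0005 0 0 0 0; 0.001 0 0 0 0' | g &&
python3 -m inch '0.0005 0 0 0 0; 0.001 0 0 0 0' | g &&
python3 -m inch '0.0005 0 0 0 0; 0.001 0 0 0 0' | g &&
python3 -m inch '0.0005 0 0 0 0; 0.001 0 0 0 0' | g
```

```text
position: [0.5173, 0.0287, 0.2382] force: [-4.7, 0.8, 2.6]
```

```bash
python3 -m inch '0 0 0 0 0; 0 0 0 0 0'|grep -E '^pos|^force'; python3 -m inch '0.0004 0 0 0 0; 0.0004 0 0 0 0'|grep -E '^pos|^force'
```

```text
position: [0.5173, 0.0287, 0.2382]
force: [-3.7, 0.5, 2.9]
position: [0.5174, 0.0287, 0.2381]
force: [-6.4, 1.2, 3.7]
```

```bash
python3 -m inch '0.0003 0 0 0 0; 0.0006 0 0 0 0; 0.0006 0 0 0 0'|grep -E '^pos|^force'
```

```text
position: [0.5176, 0.0287, 0.2381]
force: [-8.3, 1.6, 5.5]
```

```bash
python3 -m inch '0.0004 0 0 0 0; 0.0008 0 0 0 0; 0.0008 0 0 0 0'|grep -E '^pos|^force'
```

```text
position: [0.5179, 0.0287, 0.238]
force: [-10.4, 1.6, 8.0]
```

```bash
python3 -m inch '0.0004 0 0 0 0; 0.0008 0 0 0 0; 0.0011 0 0 0 0'|grep -E '^pos|^force';python3 -m inch '0 0 0 0 0; 0 0 0 0 0'|grep -E '^pos|^force'
```

```text
position: [0.5182, 0.0287, 0.2379]
force: [-15.4, 0.7, 12.7]
position: [0.5182, 0.0287, 0.2379]
force: [-13.3, 1.0, 11.7]
```

```bash
python3 -m inch '0 0 0 0 0; 0 0 0 0 0; 0 0 0 0 0; 0 0 0 0 0'|grep -E '^pos|^force';python3 -m inch '0 0 0 0 0; 0 0 0 0 0; 0 0 0 0 0; 0 0 0 0 0'|grep -E '^pos|^force'
```

```text
position: [0.5182, 0.0286, 0.2379]
force: [-13.7, 2.0, 12.2]
position: [0.5182, 0.0287, 0.2379]
force: [-14.2, 2.1, 10.8]
```

```bash
python3 -m inch '-0.001 0 0 0 0; -0.003 0 0 0 0; -0.006 0 0 0 0; -0.014 0 0 0 0; -0.025 0 0 0 0'|grep -E '^pos|^force'; python3 -m inch '0 0 -0.01 0 0; 0 0 -0.035 0 0; 0 0 -0.07 0 0; 0 0 -0.1 0 0; 0 0 -0.12 0 0'|grep -E '^pos|^force';  python3 -m inch '-0.01 0 0 0 0; -0.03 0 0 0 0; -0.05 0 0 0 0; -0.05 0 0 0 0; -0.05 0 0 0 0' | grep -E '^clock|^pos|^force'
python3 - <<'E'
from h import *
s,M,c,im=wrist(["relay","pull","hatch"],[.005,.0665,.0505])
t=arm.get_image("scene")
a=cv2.resize(im[0:300,100:400],(400,400));b=cv2.resize(t[110:235,70:250],(400,278));b=np.pad(b,((0,122),(0,0),(0,0)))
cv2.imwrite("pics/c6.png",np.hstack([a,b])[:,:,::-1])
E
```

```text
position: [0.4954, 0.0293, 0.2383]
force: [0.4, 0.1, 0.2]
position: [0.4957, 0.0295, 0.3613]
force: [-0.1, 0.5, -0.2]
clock: 20.2
position: [0.445, 0.0312, 0.3582]
force: [-0.2, 0.2, 0.3]
pos [0.445  0.0312 0.3582] yaw -0.0361
pull [ 85.7 251. ] 0.67 [0.533  0.0297 0.0665] tool [ 0.0879 -0.0017  0.2918]
hatch [  8.6 254.4] 0.69 [0.597  0.0245 0.0505] tool [0.152  0.0012 0.3078]
```

View pics/c6.png

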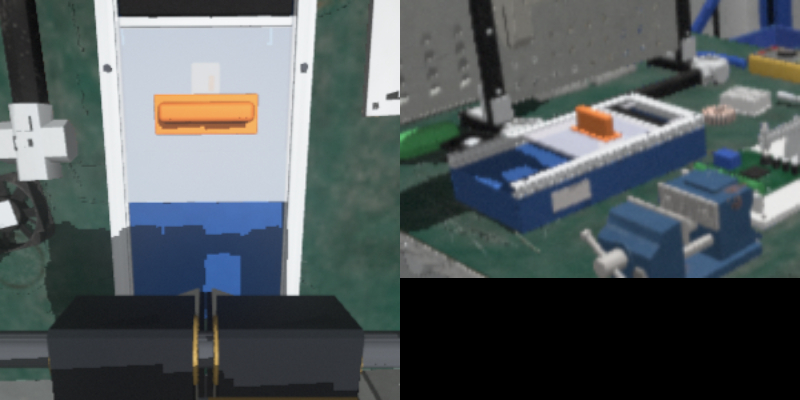

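The hatch is shut against the black bar: its leading edge is at (20,205), right at the bar. The relay shows upright under the clear plate at (78,205), and the robot touches nothing.

```bash
python3 -c "
from cell import arm
print(arm.sign_off())"
```

```text
the job is handed in; nothing more can be done
None
```

The relay stands upright in the bay, and the hatch is shut against the bar after being pressed at about 14 N for over a second; I never moved near the bystanders, and handed the job in at about 20 s of the 72 s.

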